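Turn the mantle down and show the flask's side neck to the inspection camera

ROBOT

A 7-joint arm with a two-finger parallel gripper is mounted at the origin on the work surface. World frame = base frame: x ahead of the robot, y to its left, z up, the work surface at z = 0. Lengths are in mm, angles in rad, forces in N, time in s.
With the tool pointing down it reaches from about 400 to 850 mm from the base axis. Payload 6.9 kg.
Tool frame: the origin (TCP) lies between the finger pads; the fingertips stand 14 mm ahead of it and the grasp point (between the pads) lies 5 mm behind it; z points along the fingers, x is the direction in which the jaws open and shut, and the axes are right-handed (so a half turn about z gives the same grasp; the last joint's range is limited). The gripper opens to 85 mm and grips with 20 to 120 N. Pads are 22 mm wide; open, the fingers measure 114 mm over their backs; the gripper's body (76 mm by 85 mm) begins 54 mm behind the grasp point. The pads swing forward as they close: fully open they stand 13 mm farther back than shut.
Start: joints at [1.21, 0.507, -0.238, 1.5, 0.126, 1.149, -0.155], TCP at [280.682, -558.417, 245.275] pointing down, gripper open.
Joint ranges: [-3.08, 3.08], [-0.24, 2.05], [-1.43, 1.35], [0, 2.5], [-1.52, 4.66], [0.17, 1.96], [-2.89, 2.89]. Speed limits (rad/s): [2.39, 2.39, 3.14, 3.14, 3.14, 3.14, 3.14].

INTERFACE

Orientations are given as a 3x3 rotation matrix whose columns are the frame's x, y, z axes.
In Python, from rig import robot, eyes gives the robot as it stands.
- The arm moves only by the tool jog_arm, never from a script. Its argument "plan" is a list of rows, each an object with "translation": the shift along the tool's x, y, z in units of 40 mm (1.0 is 40 mm), a list of three; "roll": the turn about the tool's z in units of 6 degrees (1.0 is 6 degrees). A call has 1 to 8 rows; each row is the pose to reach, as a shift and turn from the pose commanded when the call began, along the tool's axes at that moment; what a row does not reach only later rows make up. A row lasts 1/10 s, in which the tool goes at most 50 mm and 8.59 degrees, less where a joint would pass 70% of its speed; a pose out of reach is approached as far as the arm can. A call with a gripper value outside its range is refused whole. "jaw" is the gripper's target within -1 to 1 (fully open at 1, half-way at 0, shut at -1), set as the call begins (left out, the last holds). The fingers move at their own pace and stop on an object; "grip_force" is the grip in N (left out, the last holds). Time passes only in rows, so rows that repeat a pose let the fingers close. It gives the time, the measured TCP pose, the force and the opening at its end, in the units of the state.
- robot.sense(): the state, without advancing time (a new reading comes with each control period).
- eyes.snapshot(name): name is "side" or "top" or "wrist"; returns a dict with "img" (420x560x3 uint8, red, green, blue), "fov_y" (degrees; the focal length in pixels is half the picture's height over the tangent of half this angle, whatever the lens; pixels are square), "cx", "cy" (the principal point, pixels), "T" (4x4, takes a point from camera to world coordinates). Camera axes: x right, y up, looking along -z (the intrinsics and any distortion apply to the point x, -y, -z); pixel columns grow to the right and rows downward; lengths in mm; the calibration is good to about 2 mm. A picture is of the moment at which its call begins. There is no depth.
- robot.close_job(): hands the job in, once; it reports no verdict.
The state is a dict: "time_s": time; "qpos": joint angles; "qvel": joint speeds; "joint_torque": joint torques, N m; "tool_pos": TCP position; "orientation": TCP orientation; "force": force on the tool from outside, world axes, zero at the start; "ft_torque": the same for the moment, N m; "grip_width": finger opening in mm.
Only numpy, scipy, OpenCV 4.12 (cv2) and the standard library are available. Lean on these libraries where they do the work, as an engineer would, in place of code of your own. Each camera call takes 0.05 s, during which the arm holds its last target. There are 200 camera calls.

TASK

Turn the heating mantle's heat knob down to mark 2, and only then lift the empty two-necked flask out of the mantle. Hold it up to the inspection camera: flask upright, its slanting side neck turned towards the lens so that the lens looks straight into the side neck's mouth from its focus distance of 130 mm. Finish while still holding it there, steady, and do not touch the camera or its stand or knock the other things on the bench.

Things in the scene. Friction and masses are not known exactly. Their poses are not given: they have to be found in the camera images.
- heat_knob (a joint): Heat knob of the mantle, rad: 0 at mark 0, growing clockwise as seen facing it, 0.4712 (27 degrees) per mark up to mark 10; mark 2 is at 0.942. Starts between marks 3.5 and 6; light friction (0.04 N m), stays where left. Scale: 11 white ticks on a black face, ticks 0, 5 and 10 longer; 5 points uphill, towards the pot.
- knob_grip (a point): Grip point on the heat knob's axis, 30 mm above its foot, 10 mm below its top. z: out of the face along the axis (the face slopes 15 degrees); x: along the grip bar to the end with the white pointer line; turns with the knob. Bar 42 mm long (x), 13 mm thick (y), standing 32 mm above a skirt of 47 mm diameter, 8 mm high. The pot's wall is 60 mm from this axis.
- mantle_nest (a point): Heating mantle (fixed): round off-white pot, 164 mm diameter, 90 mm high, with a grey fabric nest and a low control foot, 132 mm wide, that reaches 200 mm from the pot's axis on the knob's side (the knob's axis is 142 mm away). This point: on the pot's axis at the seated flask's underside, 50 mm above the bench. x points away from the knob, z up.
- flask_centre (a point): Two-necked round-bottom flask, clear glass, 150 g, 140 mm tall, upright in the mantle's nest. This point: on the main neck's axis, half-way up (70 mm over the underside). z up the main neck, x level to the side neck's side. Bulb 85 mm diameter, centre 27.5 mm below this point. Main neck: 28 mm wide tube from 12 to 70 mm above this point, to grip it by, best 53 mm above this point.
- side_mouth (a point): Centre of the mouth of the flask's side neck, a tube 18 mm wide (rim 21 mm) that rises from the bulb at 45 degrees. 56.6 mm from the main neck's axis along the flask's x, 29 mm above flask_centre. z points out of the side neck along its axis, 45 degrees up; y is the flask's y (level).
- focus (a point): The inspection camera's point of sharp focus: on its optical axis, 130 mm before the lens, in free air 170 to 230 mm above the bench. z points from here to the lens, 45 degrees up; y level. When the flask is shown rightly, side_mouth has this place and these axes. The camera's post (25 mm wide, 442 mm tall, base plate 160 x 130 mm) stands 215 mm level from here on the lens's side.
- lens (a point): Centre of the front of the camera's lens and ring light (black, 62 mm diameter, white lamps), which looks 45 degrees down. Axes as focus; the camera head, 62 mm wide and 120 mm long, lies behind this point along z, on a bracket on the post.
- spare_flask: Bystander: smaller flask with a single neck, 64 mm bulb, 105 mm tall, standing in a cork ring (80 mm diameter, 25 mm high, fixed). Origin under its bulb, 14 mm above the bench.
- reagent_bottle: Bystander: brown glass bottle with a black cap, 54 mm diameter, 112 mm tall. Origin under its foot.
- funnel: Bystander: black plastic funnel standing on its mouth, 76 mm diameter, 70 mm tall. Origin at the centre of its mouth, on the bench.

How it is judged (in metres and radians):
On the way, in this order (a step that is already met when the one before it is completed fails the run):
1. the heat knob stands at mark 2 (within a quarter of a division) while the flask still sits in the mantle (value of joint heat_knob between 0.822 and 1.062 rad and distance between flask_centre and mantle_nest below 0.08 m), for 0.3 s.
2. the flask is lifted clear out of the mantle, held by the robot (z of flask_centre in the frame of mantle_nest above 0.125 m and contact force between flask and the fingers above 1 N), for 0.2 s.
At the end, for the whole second after the job is handed in: The robot holds the flask still in the air, over 120 mm up: side mouth within 15 mm of the camera's point of focus, flask upright within 0.12 rad, side neck along the optical axis within 0.15 rad; heat knob still at mark 2 within a quarter division (0.12 rad) (distance between side_mouth and focus below 0.015 m and angle between flask_centre's own z axis and vertical below 0.12 rad and angle between the z axis of side_mouth and the z axis of focus, either way round below 0.15 rad and contact force between flask and the fingers above 1 N and height (world z) of flask_centre above 0.12 m and linear speed of flask below 0.03 m/s and value of joint heat_knob between 0.822 and 1.062 rad); the arm keeps its last pose, push and grip.
It fails at once if the camera or its stand is touched (contact force between any of stand, camera and anything else above 2 N).
It fails at once if the spare flask is knocked away (distance of spare_flask from where it was at the start of the episode above 0.025 m).
It fails at once if the reagent bottle is knocked away (distance of reagent_bottle from where it was at the start of the episode above 0.025 m).
It fails at once if the funnel is knocked away (distance of funnel from where it was at the start of the episode above 0.025 m).
It also fails if it takes over 64 s, if anything falls off the work surface, if the arm or the gripper's body presses on something with over 40 N, if the wrist force passes 120 N, or if a joint passes its speed limit or range.

## Working session

There is one attempt and no reset: what is moved stays moved. The work goes in short steps, Python scripts to look and compute and a tool call to move; the robot and the scene stay as the last step left them, time stands still between calls to the robot, and variables do not carry over. Pictures are saved under pics/ and viewed, about 8 in all and at most 12, crops included, and the job is handed in when it is done.

Besides the shell and the picture viewer there is one more tool, called after "Request:" as a command line: name --argument value ..., lists and objects as JSON in quotes. jog_arm: Moves the arm, as the interface text tells. Its arguments: {"type":"object","properties":{"plan":{"type":"array","items":{"type":"object","properties":{"translation":{"type":"array","items":{"type":"number"}},"roll":{"type":"number"}}}},"jaw":{"type":"number"},"grip_force":{"type":"number"}},"required":["plan"]}

```bash
ls; mkdir -p pics; cat > h.py <<'E'
import numpy as np, cv2
from rig import robot, eyes
def snap(n,save=None):
    s=eyes.snapshot(n)
    if save: cv2.imwrite('pics/'+save,cv2.cvtColor(s['img'],cv2.COLOR_RGB2BGR))
    s['f']=210/np.tan(np.radians(s['fov_y'])/2); return s
def ray(s,u,v):
    T=np.array(s['T']); d=np.array([(u-s['cx'])/s['f'],-(v-s['cy'])/s['f'],-1.])
    d=T[:3,:3]@d; return T[:3,3],d/np.linalg.norm(d)
def onz(s,u,v,z):
    o,d=ray(s,u,v); return o+d*(z-o[2])/d[2]
def tri(*a):
    A=np.zeros((3,3));b=np.zeros(3)
    for s,u,v in a:
        o,d=ray(s,u,v);P=np.eye(3)-np.outer(d,d);A+=P;b+=P@o
    p=np.linalg.solve(A,b)
    res=[np.linalg.norm((np.eye(3)-np.outer(ray(s,u,v)[1],ray(s,u,v)[1]))@(p-ray(s,u,v)[0])) for s,u,v in a]
    return p,res
def proj(s,p):
    T=np.array(s['T']);q=T[:3,:3].T@(np.array(p)-T[:3,3]);return s['cx']+s['f']*q[0]/-q[2], s['cy']-s['f']*q[1]/-q[2]
E
python3 - <<'E'
from h import *
import pickle
S={n:snap(n,n+'0.png') for n in('side','top','wrist')}
pickle.dump(S,open('s0.pkl','wb'))
for n,s in S.items(): print(n,[k for k in s],s['fov_y'],s['cx'],s['cy'],np.round(s['T'],3).tolist())
print(robot.sense())
a=np.hstack([S['side']['img'],S['top']['img']])
E
```

```text
pics
side ['img', 'fov_y', 'cx', 'cy', 'T', 'f'] 52.96691024022892 279.63545623046105 209.8265403544275 [[-0.989, 0.109, -0.102, 469.858], [-0.147, -0.612, 0.777, 788.587], [0.022, 0.783, 0.621, 796.998], [0.0, 0.0, 0.0, 1.0]]
top ['img', 'fov_y', 'cx', 'cy', 'T', 'f'] 45.837251993897226 279.88556688991366 206.2831104243399 [[-0.025, 0.985, -0.171, 369.255], [-1.0, -0.028, -0.013, -33.738], [-0.018, 0.171, 0.985, 1258.424], [0.0, 0.0, 0.0, 1.0]]
wrist ['img', 'fov_y', 'cx', 'cy', 'T', 'f'] 70.1264332123875 276.35441231363467 213.8479705293002 [[0.449, 0.848, 0.283, 353.034], [-0.894, 0.426, 0.141, -519.267], [-0.001, -0.317, 0.949, 373.513], [0.0, 0.0, 0.0, 1.0]]
{'time_s': 0.15, 'qpos': array([ 1.21052624,  0.50814789, -0.23752289,  1.5008875 ,  0.12564686,
        1.14889748, -0.1548225 ]), 'qvel': array([ 2.10261552e-03, -2.95180979e-03, -1.66933196e-03, -1.77183975e-03,
        2.04227684e-05, -1.35309657e-03,  7.98707308e-04]), 'joint_torque': array([-1.39922045e-03, -6.21014571e+01, -2.18917988e+00, -2.49841189e+01,
        1.25670581e-02,  9.16367106e-03, -1.90767730e-05]), 'tool_pos': array([ 280.48133651, -558.13033018,  244.63220208]), 'orientation': array([[ 4.49059892e-01, -8.93501460e-01, -5.94955810e-04],
       [-8.93500620e-01, -4.49060286e-01,  1.22528938e-03],
       [-1.36196888e-03, -1.86349323e-05, -9.99999072e-01]]), 'force': array([-0.07291102,  1.44516725, -1.21435166]), 'ft_torque': array([ 0.04940221, -0.02283116,  0.01768844]), 'grip_width': 85.70802201892499}
```

View pics/side0.png

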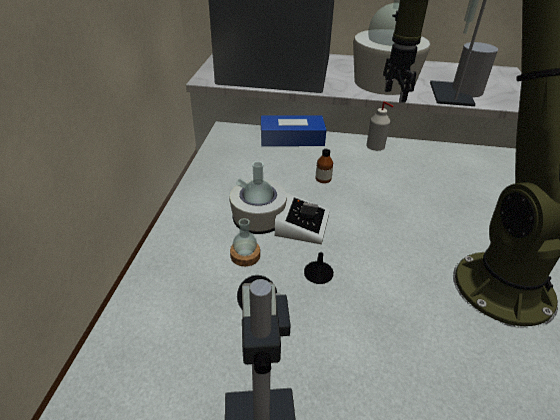

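View pics/top0.png

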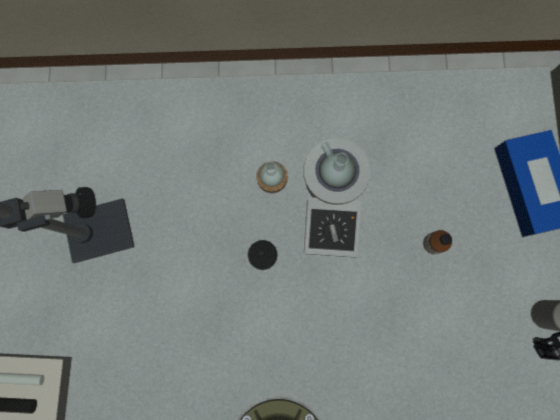

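The side view shows the mantle and flask at about (258,205), the knob at (308,213) and the camera at (262,320). In the top view, flask (338,168), knob (333,232), lens (87,202) and post base (100,230). Next I need enlarged crops.

```bash
python3 - <<'E'
import cv2,numpy as np
t=cv2.imread('pics/top0.png');s=cv2.imread('pics/side0.png')
c=lambda i,x,y,w,h,k:cv2.resize(i[y:y+h,x:x+w],None,fx=k,fy=k,interpolation=cv2.INTER_CUBIC)
a=np.hstack([c(t,290,130,100,75*2-20,4),c(s,220,150,100,130,4)])
cv2.imwrite('pics/c1.png',a)
b=np.hstack([c(t,0,170,140,110,3),c(s,215,265,110,110,3)])
b=np.clip(b.astype(float)*2,0,255).astype(np.uint8)
cv2.imwrite('pics/c2.png',b);print(a.shape,b.shape)
E
```

```text
(520, 800, 3) (330, 750, 3)
```

View pics/c1.png

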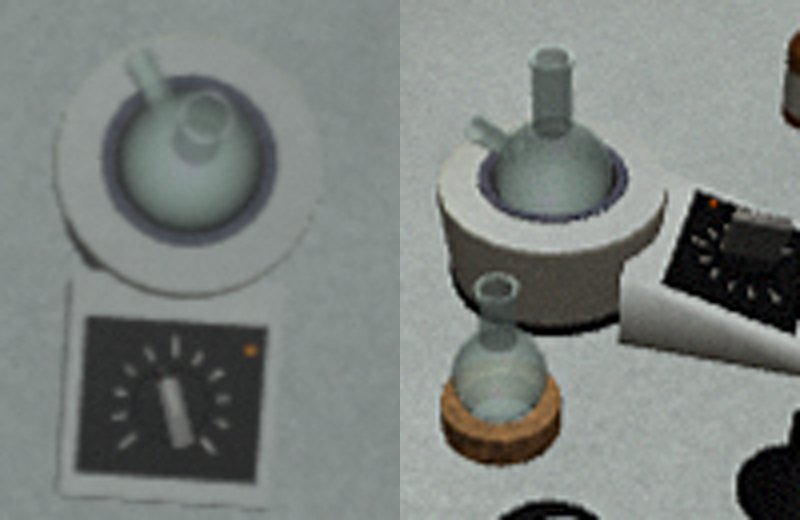

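View pics/c2.png

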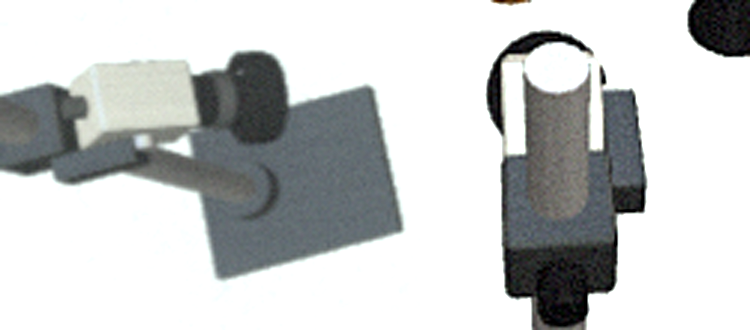

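```bash
python3 - <<'E'
from h import *
import pickle
S=pickle.load(open('s0.pkl','rb'));t,s=S['top'],S['side']
r=lambda p:np.round(p,1)
print('main mouth',tri((t,342,156.5),(s,258,164)))
print('side mouth',tri((t,325.3,144.3),(s,238.5,182)))
print('knob top (bar centre)',tri((t,333.9,232.75),(s,220+365/4,150+218/4)), onz(t,333.9,232.75,75))
print('pot rim by top z90',r(onz(t,290+188/4,130+165/4,90)))
print('tick5',r(onz(t,334,216,60)))
print('post foot',r(onz(t,85,232.7,10)),'post top side',r(onz(s,265.3,286.7,442)))
for c in [(372,87),(402,230),(218,278),(190,140)]: print('plate',r(onz(t,c[0]/3,170+c[1]/3,10)))
# ring light mask
for n,(x,y,w,h) in dict(top=(70,180,30,45),side=(230,272,50,40)).items():
    i=S[n]['img'][y:y+h,x:x+w].max(2); 
    m=(i<30).astype(np.uint8)
    ys,xs=np.nonzero(m); print(n,m.sum(),xs.min()+x,xs.max()+x,ys.min()+y,ys.max()+y)
    for row in m: print(''.join('#' if q else '.' for q in row))
E
```

```text
main mouth (array([ 659.76000213, -159.95566838,  188.40017877]), [np.float64(3.457566943978698), np.float64(3.4575669439788133)])
side mouth (array([ 705.02961438, -127.82303365,  144.84879368]), [np.float64(0.6576598581247337), np.float64(0.6576598581248801)])
knob top (bar centre) (array([ 504.98114125, -144.51461991,   82.38112445]), [np.float64(1.0763709146649219), np.float64(1.0763709146650013)]) [ 506.92168498 -145.28306618   75.        ]
pot rim by top z90 [ 654.  -157.9   90. ]
tick5 [ 549.7 -148.7   60. ]
post foot [531.9 480.9  10. ] post top side [523.5 482.1 442. ]
plate [616.5 383.6  10. ]
plate [492.9 354.6  10. ]
plate [456.7 509.   10. ]
plate [574.8 538.6  10. ]
top 219 70 94 189 216
..............................
..............................
..............................
..............................
..............................
..............................
..............................
..............................
..............................
.............#.##.............
.........##........#..........
.........##...##....#.........
........#...#...#
[... 2370 characters left out ...]
.....................................
........####......................................
........####......................................
........####......................................
.........###......................................
.........###......................................
.........###......................................
..........##......................................
..........##......................................
...........#......................................
............#.....................................
..................................................
..................................................
..................................................
```

```bash
python3 - <<'E'
from h import *
import pickle
S=pickle.load(open('s0.pkl','rb'));t,s=S['top'],S['side']
r=lambda p:np.round(p,1)
for u in(84,86,88):print('ring',tri((t,u,202.5),(s,257.2,295.3)))
o,d=ray(s,257.2,295.3);print('by size',r(o+d*62/38.8*s['f']), r(d))
P=np.array([527,481.5])
for h in (0.23,0.26):
  e=np.array([h,-np.sqrt(1-h*h)])
  k=((P+123*e-o[:2])@e)/(d[:2]@e); p=o+k*d; print('plane',r(p),'focus',r(p+130*np.r_[e*.7071,-.7071]),'expected xy',P+123*e)
  for z in(280,300,320):print(z,[r(proj(t,[*(P+123*e),z])),r(proj(s,[*(P+123*e),z]))])
E
```

```text
ring (array([555.98303052, 369.99933428, 290.11575274]), [np.float64(0.1963215398902817), np.float64(0.19632153989045142)])
ring (array([556.51419673, 367.32162052, 286.86907969]), [np.float64(0.1773803527381549), np.float64(0.17738035273824973)])
ring (array([557.04886127, 364.62626879, 283.60102336]), [np.float64(0.1583144020661533), np.float64(0.15831440206622652)])
by size [557.2 363.4 282. ] [ 0.1 -0.6 -0.8]
plane [557.4 362.3 280.7] focus [578.5 272.8 188.8] expected xy [555.29       361.79755266]
280 [array([ 90.1, 203.7]), array([258.6, 295.5])]
300 [array([ 86.1, 201.9]), array([258.5, 287. ])]
320 [array([ 81.9, 200.1]), array([258.3, 278.1])]
plane [557.4 362.3 280.7] focus [581.3 273.5 188.8] expected xy [558.98       362.73014019]
280 [array([ 89.7, 201.9]), array([256.1, 295.7])]
300 [array([ 85.7, 200.1]), array([256. , 287.2])]
320 [array([ 81.5, 198.2]), array([255.8, 278.3])]
```

```bash
cat >> h.py <<'E'
def goal(p,head=None):
    q=robot.sense();R=np.array(q['orientation']);d=np.array(p)-q['tool_pos']
    h=np.degrees(np.arctan2(R[1,0],R[0,0]))
    print('t',np.round(q['time_s'],2),'pos',np.round(q['tool_pos'],1),'head',round(h,1),'F',np.round(q['force'],1),'w',round(q['grip_width'],1),'q',np.round(q['qpos'],2))
    print('translation',np.round(R.T@d/40,2),'|d|',round(np.linalg.norm(d)),'roll',None if head is None else round(((h-head+180)%360-180)/6,2))
E
python3 - <<'E'
from h import *
import pickle
S=pickle.load(open('s0.pkl','rb'));t=S['top']
a=onz(t,290+169/4,130+380/4,86);b=onz(t,290+182/4,130+442/4,76)
print(a,b,np.degrees(np.arctan2(*(a-b)[1::-1])))
goal([480,-147,235],-78)
print(onz(t,437,240,110))
E
```

```text
[ 524.25102287 -141.14476239   86.        ] [ 488.14320665 -148.18080211   76.        ] 11.026589239041575
t 0.15 pos [ 280.5 -558.1  244.6] head -63.3 F [-0.1  1.4 -1.2] w 85.7 q [ 1.21  0.51 -0.24  1.5   0.13  1.15 -0.15]
translation [-6.94 -9.07  0.25] |d| 457 roll 2.45
[ 479.55154076 -378.54443402  110.        ]
```

Request:
jog_arm --plan '[{"translation": [-0.87,-1.13,0],"roll": 0.3},{"translation": [-1.74,-2.27,0],"roll": 0.6},{"translation": [-2.6,-3.4,0],"roll": 0.9},{"translation": [-3.47,-4.53,0],"roll": 1.2},{"translation": [-4.34,-5.67,0],"roll": 1.5},{"translation": [-5.2,-6.8,0],"roll": 1.8},{"translation": [-6.07,-7.93,0],"roll": 2.1},{"translation": [-6.94,-9.07,0.2],"roll": 2.45}]' --jaw 0 --grip_force 20

```text
time_s: 0.95
tool_pos: [455.9, -196.9, 241.9]
orientation: [[0.206, -0.979, 0.001], [-0.979, -0.206, -0.0], [0.001, -0.001, -1.0]]
force: [0.8, -0.5, -0.5]
grip_width: 42.7
```

Request:
jog_arm --plan '[{"translation": [0,0,0],"roll": 0},{"translation": [0,0,0],"roll": 0},{"translation": [0,0,0],"roll": 0}]'

```text
time_s: 1.25
tool_pos: [454.7, -199.7, 241.4]
orientation: [[0.207, -0.978, -0.001], [-0.978, -0.207, -0.0], [0.0, 0.001, -1.0]]
force: [-0.3, -0.2, 0.0]
grip_width: 42.7
```

```bash
python3 - <<'E'
from h import *
import pickle
goal([480,-147,235],-78)
s=snap('wrist');pickle.dump(s,open('w1.pkl','wb'))
i=cv2.cvtColor(s['img'],cv2.COLOR_RGB2BGR)
cv2.imwrite('pics/w1.png',cv2.resize(i,(784,588)))
E
```

```text
t 1.25 pos [ 454.7 -199.7  241.4] head -78.1 F [-0.3 -0.2  0. ] w 42.7 q [ 0.58  0.32 -0.29  1.83  0.1   1.01 -1.12]
translation [-1.16 -0.89  0.16] |d| 59 roll -0.01
```

View pics/w1.png

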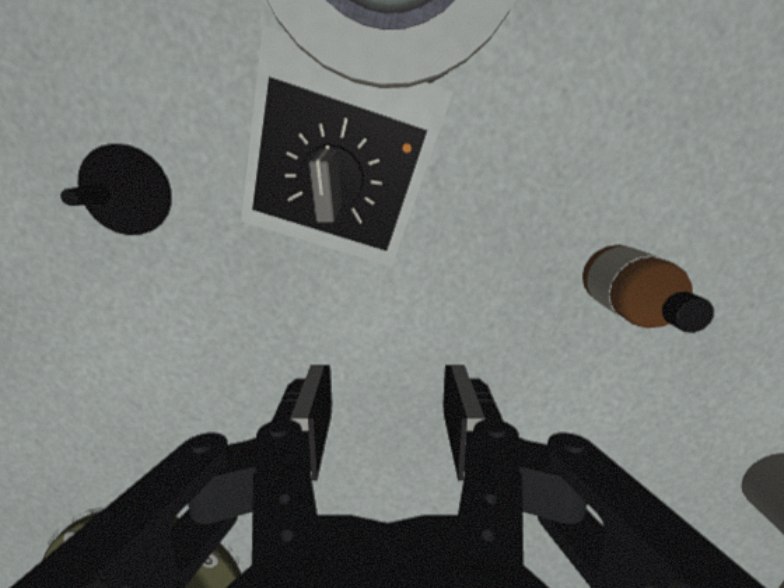

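The wrist view shows the dial at (330,175), with bar top centre about (322,184) of the 1.4x picture and pointer towards the pot, just left of tick 5 (345,127).

```bash
python3 - <<'E'
from h import *
import pickle
S=pickle.load(open('s0.pkl','rb'));t=S['top'];s=S['side'];w=pickle.load(open('w1.pkl','rb'))
g=lambda u,v:(w,u/1.4,v/1.4)
print('bar top',tri((t,333.9,232.75),g(322,184)),tri((t,333.9,232.75),g(322,184),(s,311.3,204.5)))
print('tick5 mid',tri((t,334,216.5),g(345,127)))
p=lambda u,v,z:onz(w,u/1.4,v/1.4,z)
# ticks 0, 10
print('t0',tri((t,290+129/4,130+442/4),g(295,197)),'t10',tri((t,290+207/4,130+442/4),g(357,215)))
a=p(318,157,86);b=p(324,208,76);print('bar',a,b,np.degrees(np.arctan2(*(a-b)[1::-1])))
# pot rim circle z 90
c=[p(*q,90) for q in [(275,15),(322,68),(385,86),(445,73),(500,20)]]
A=np.array([[x[0],x[1],1] for x in c]);sol=np.linalg.lstsq(A,[x[0]**2+x[1]**2 for x in c],rcond=None)[0]
print('pot',sol[:2]/2,np.sqrt(sol[2]+(sol[:2]**2).sum()/4))
E
```

```text
bar top (array([ 508.14498511, -143.13762531,   80.54917617]), [np.float64(2.47399288547372), np.float64(2.4739928854737903)]) (array([ 506.64009569, -143.24689978,   83.01647254]), [np.float64(1.4358339868167962), np.float64(3.8361148512536527), np.float64(2.90702693190513)])
tick5 mid (array([ 548.57246371, -148.45256978,   60.93150954]), [np.float64(0.3142077867150343), np.float64(0.3142077867150071)])
t0 (array([ 492.7686102 , -118.46903013,   43.84927654]), [np.float64(0.6800853002720759), np.float64(0.6800853002720237)]) t10 (array([ 490.40589774, -166.446959  ,   47.53673515]), [np.float64(0.3490165754406317), np.float64(0.3490165754406711)])
bar [ 526.4858551  -137.06657833   86.        ] [ 494.09031621 -144.77337301   76.        ] 13.381736977558521
pot [ 649.49992013 -157.41683279] 76.3246640376293
```

```bash
python3 - <<'E'
from h import *
goal([508.6,-144.4,150],-78)
goal([508.6,-144.4,82],-78)
E
```

```text
t 1.3 pos [ 454.6 -200.1  241.4] head -78.1 F [-0.4 -0.1  0.4] w 42.8 q [ 0.58  0.32 -0.28  1.83  0.1   1.01 -1.12]
translation [-1.09 -1.61  2.28] |d| 120 roll -0.02
t 1.3 pos [ 454.6 -200.1  241.4] head -78.1 F [-0.4 -0.1  0.4] w 42.8 q [ 0.58  0.32 -0.28  1.83  0.1   1.01 -1.12]
translation [-1.09 -1.61  3.98] |d| 177 roll -0.02
```

Request:
jog_arm --plan '[{"translation": [-0.55,-0.8,0.6],"roll": 0},{"translation": [-1.09,-1.61,1.2],"roll": 0},{"translation": [-1.09,-1.61,2.0],"roll": 0},{"translation": [-1.09,-1.61,2.3],"roll": 0},{"translation": [-1.09,-1.61,2.3],"roll": 0},{"translation": [-1.09,-1.61,2.3],"roll": 0}]'

```text
time_s: 1.9
tool_pos: [508.9, -144.4, 150.3]
orientation: [[0.205, -0.979, 0.0], [-0.979, -0.205, -0.001], [0.001, -0.0, -1.0]]
force: [-0.6, -0.0, 0.7]
grip_width: 42.5
```

```bash
python3 - <<'E'
from h import *
import pickle
goal([508.6,-144.4,82],-78)
w=snap('wrist');pickle.dump(w,open('w2.pkl','wb'))
i=cv2.cvtColor(w['img'],cv2.COLOR_RGB2BGR)
cv2.imwrite('pics/w2.png',cv2.resize(i[:,100:460],None,fx=1.4,fy=1.4))
E
```

```text
t 1.9 pos [ 508.9 -144.4  150.3] head -78.2 F [-0.6 -0.   0.7] w 42.5 q [ 0.42  0.47 -0.28  1.88  0.17  0.81 -1.31]
translation [-0.    0.01  1.71] |d| 68 roll -0.03
```

View pics/w2.png

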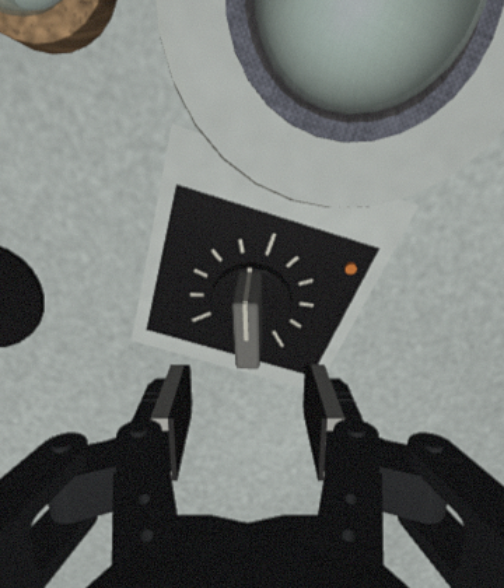

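The knob bar lies midway between the jaws at (247,335), aligned with the pads, its pointer line towards the pot.

```bash
python3 - <<'E'
from h import *
import pickle
w=pickle.load(open('w1.pkl','rb'));v=pickle.load(open('w2.pkl','rb'))
a=lambda x,y:(w,x/1.4,y/1.4); b=lambda x,y:(v,100+x/1.4,y/1.4)
P=tri(a(319,161),b(247,303));Q=tri(a(325,221),b(248,367));print(P,Q)
d=P[0]-Q[0];print((P[0]+Q[0])/2,np.linalg.norm(d),np.degrees(np.arctan2(d[1],d[0])))
E
```

```text
(array([ 524.41125779, -138.67191087,   89.0931018 ]), [np.float64(0.16535967553856634), np.float64(0.16535967553854589)]) (array([ 486.02553335, -147.32898224,   79.26140583]), [np.float64(0.09363741201798188), np.float64(0.09363741201790612)])
[ 505.21839557 -143.00044656   84.17725381] 40.55947449924126 12.709197009237515
```

Request:
jog_arm --plan '[{"translation": [0.03,0.0,0.8],"roll": -0.1},{"translation": [-0.03,0.02,1.4],"roll": -0.1},{"translation": [-0.03,0.02,1.8],"roll": -0.1},{"translation": [-0.03,0.02,1.8],"roll": -0.1},{"translation": [-0.03,0.02,1.8],"roll": -0.1}]'

```text
time_s: 2.45
tool_pos: [508.8, -142.3, 78.8]
orientation: [[0.217, -0.976, 0.002], [-0.976, -0.217, -0.001], [0.001, -0.001, -1.0]]
force: [-0.2, -0.6, -0.3]
grip_width: 42.2
```

Request:
jog_arm --plan '[{"translation": [0,0,0]},{"translation": [0,0,0]},{"translation": [0,0,0]},{"translation": [0,0,0]},{"translation": [0,0,0]},{"translation": [0,0,0]}]' --jaw -1 --grip_force 20

```text
invalid input
```

Request:
jog_arm --plan '[{"translation": [0,0,0],"roll": -0.7},{"translation": [0,0,0],"roll": -1.4},{"translation": [0,0,0],"roll": -2.1},{"translation": [0,0,0],"roll": -2.8},{"translation": [0,0,0],"roll": -3.5},{"translation": [0,0,0],"roll": -3.5}]'

```text
time_s: 3.05
tool_pos: [509.1, -142.4, 79.3]
orientation: [[0.553, -0.833, 0.003], [-0.833, -0.553, -0.001], [0.002, -0.002, -1.0]]
force: [-0.2, 0.8, 0.2]
grip_width: 42.7
```

The grip row was refused because it had no roll value, so the tool turned with the jaws open. I'll turn back and close.

Request:
jog_arm --plan '[{"translation": [0,0,0],"roll": 1.2},{"translation": [0,0,0],"roll": 2.4},{"translation": [0,0,0],"roll": 3.5},{"translation": [0,0,0],"roll": 3.5}]'

```text
time_s: 3.45
tool_pos: [508.9, -141.8, 78.7]
orientation: [[0.214, -0.977, 0.002], [-0.977, -0.214, -0.001], [0.001, -0.002, -1.0]]
force: [0.4, 0.4, -0.2]
grip_width: 42.6
```

Request:
jog_arm --plan '[{"translation": [0,0,0],"roll": 0},{"translation": [0,0,0],"roll": 0},{"translation": [0,0,0],"roll": 0},{"translation": [0,0,0],"roll": 0},{"translation": [0,0,0],"roll": 0},{"translation": [0,0,0],"roll": 0}]' --jaw -1 --grip_force 20

```text
time_s: 4.05
tool_pos: [509.1, -144.3, 78.4]
orientation: [[0.217, -0.976, 0.002], [-0.976, -0.217, -0.003], [0.003, -0.002, -1.0]]
force: [0.8, -4.4, 2.3]
grip_width: 13.4
```

Request:
jog_arm --plan '[{"translation": [0.05,0,0],"roll": -0.7},{"translation": [0.05,0,0],"roll": -1.4},{"translation": [0.05,0,0],"roll": -2.1},{"translation": [0.05,0,0],"roll": -2.8},{"translation": [0.05,0,0],"roll": -3.5},{"translation": [0.05,0,0],"roll": -4.2},{"translation": [0.05,0,0],"roll": -5.2},{"translation": [0.05,0,0],"roll": -5.2}]'

```text
time_s: 4.85
tool_pos: [509.2, -144.2, 78.4]
orientation: [[0.695, -0.719, 0.002], [-0.719, -0.695, -0.001], [0.002, -0.001, -1.0]]
force: [-3.0, 1.2, 6.2]
grip_width: 13.8
```

Request:
jog_arm --plan '[{"translation": [0,0,0],"roll": -0.7},{"translation": [0,0,0],"roll": -1.4},{"translation": [0,0,0],"roll": -2.1},{"translation": [0,0,0],"roll": -2.8},{"translation": [0,0,0],"roll": -3.5},{"translation": [0,0,0],"roll": -4.2},{"translation": [0,0,0],"roll": -5.3},{"translation": [0,0,0],"roll": -5.3}]'

```text
time_s: 5.65
tool_pos: [509.0, -142.4, 78.5]
orientation: [[0.97, -0.243, 0.002], [-0.243, -0.97, 0.001], [0.001, -0.001, -1.0]]
force: [-5.4, 5.8, 9.1]
grip_width: 13.3
```

Request:
jog_arm --plan '[{"translation": [0,0,0],"roll": 0},{"translation": [0,0,0],"roll": 0},{"translation": [0,0,0],"roll": 0},{"translation": [0,0,0],"roll": 0}]'

```text
time_s: 6.05
tool_pos: [509.0, -142.4, 78.5]
orientation: [[0.969, -0.246, 0.002], [-0.246, -0.969, 0.001], [0.001, -0.001, -1.0]]
force: [-4.7, 5.9, 7.7]
grip_width: 13.5
```

Request:
jog_arm --plan '[{"translation": [0,0,0],"roll": 0},{"translation": [0,0,0],"roll": 0},{"translation": [0,0,0],"roll": 0},{"translation": [0,0,-1],"roll": 0},{"translation": [0,0.5,-2],"roll": 0},{"translation": [0,1.5,-2.6],"roll": 0},{"translation": [0,1.5,-2.6],"roll": 0},{"translation": [0,1.5,-2.6],"roll": 0}]' --jaw 0.2

```text
time_s: 6.85
tool_pos: [493.4, -203.3, 181.9]
orientation: [[0.968, -0.252, 0.001], [-0.252, -0.968, -0.001], [0.001, 0.001, -1.0]]
force: [0.5, 0.9, 0.2]
grip_width: 51.1
```

```bash
python3 - <<'E'
from h import *
import pickle
goal([508.6,-144.4,82],-78)
w=snap('wrist');t=snap('top');pickle.dump((w,t),open('w3.pkl','wb'))
B=lambda i:cv2.cvtColor(i,cv2.COLOR_RGB2BGR)
a=cv2.resize(B(w['img'])[:280,100:460],None,fx=1.3,fy=1.3);b=cv2.resize(B(t['img'])[200:270,300:370],(364,364),interpolation=cv2.INTER_CUBIC)
b=b[:a.shape[0]]
cv2.imwrite('pics/w3.png',np.hstack([a[:, :430],b[:364] if 0 else np.vstack([b,np.zeros((max(0,a.shape[0]-len(b)),364,3),np.uint8)])[:a.shape[0]]]))
E
```

```text
t 6.85 pos [ 493.4 -203.3  181.9] head -14.6 F [0.5 0.9 0.2] w 51.1 q [ 0.79  0.49 -0.67  1.83  0.37  0.95 -0.29]
translation [-0.01 -1.52  2.5 ] |d| 117 roll 10.57
```

View pics/w3.png

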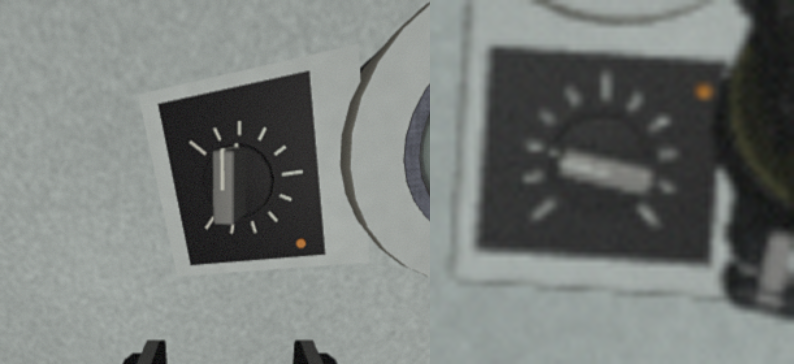

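```bash
python3 - <<'E'
from h import *
import pickle
w,t=pickle.load(open('w3.pkl','rb'))
W=lambda x,y:(w,100+x/1.3,y/1.3); T=lambda x,y:(t,300+x/5.2-430/5.2,200+y/5.2)
d=lambda a,b:np.degrees(np.arctan2(*(a-b)[1::-1]))
# bar top ends: pointer end / other end
a=onz(*W(223.5,149),85);b=onz(*W(224,223),83.5);print('bar wrist',a,b,np.linalg.norm(a-b),d(a,b))
a=onz(*W(222,149),85);b=onz(*W(222,190),84);print('line wrist',d(a,b))
a=onz(*T(562,158),85);b=onz(*T(652,180),83.5);print('bar top',a,b,np.linalg.norm(a-b),d(a,b))
tk={}
for k,(p,q) in {0:((198,147),(544,210)),2:((239,127),(533,146)),3:((263,133),(547,117)),5:((292,173),(606,88)),10:((209,223),(649,215))}.items():
    tk[k],r=tri(W(*p),T(*q));print(k,np.round(tk[k],1),np.round(r,1))
u=tk[5]-(tk[0]+tk[10])/2;print('uphill',np.degrees(np.arctan2(u[1],u[0])))
c=tk[5]-u/1.707;print('c',c,'heading tick2',d(tk[2],c))
E
```

```text
bar wrist [ 510.65855981 -121.91436694   85.        ] [ 500.30702415 -161.93159246   83.5       ] 41.361608152700825 75.49680944490713
line wrist 75.0031065506879
bar top [ 511.95329292 -124.41448177   85.        ] [ 500.91684104 -165.09952864   83.5       ] 42.1820614596262 74.82286226996791
0 [ 493.5 -117.4   39.3] [1.1 1.1]
2 [ 522.  -112.6   57.8] [0.9 0.9]
3 [ 534.8 -119.5   62.7] [0.8 0.8]
5 [ 559.3 -155.2  -21.2] [0.9 0.9]
10 [ 488.4 -166.4   46.7] [0.6 0.6]
uphill -10.969059757341016
c [ 519.27831034 -147.41508242   16.41362915] heading tick2 85.56944982916835
```

```bash
python3 - <<'E'
from h import *
import pickle
w,t=pickle.load(open('w3.pkl','rb'))
e=np.radians(-5.5);n=np.array([-np.sin(np.radians(15))*np.cos(e),-np.sin(np.radians(15))*np.sin(e),np.cos(np.radians(15))]);c0=np.array([515.3,-145,50.])
def pl(s,u,v):
    o,d=ray(s,u,v);return o+d*((c0-o)@n)/(d@n)
wp=[(198,147),(217,133),(239,127),(263,133),(280,149),(292,173),(286,197),(273,216),(253,227),(233,229),(209,223)]
tp=[(544,210),(534,177),(533,146),(547,117),(572,97),(606,88),(635,101),(658,122),(668,155),(668,187),(649,215)]
for nm,ps,f in(('w',wp,lambda x,y:(w,100+x/1.3,y/1.3)),('t',tp,lambda x,y:(t,300+(x-430)/5.2,200+y/5.2))):
    X=np.array([pl(*f(*p)) for p in ps])
    ex=np.array([np.cos(e)*np.cos(np.radians(15)),np.sin(e)*np.cos(np.radians(15)),np.sin(np.radians(15))]);ey=np.cross(n,ex)
    q=np.c_[(X-c0)@ex,(X-c0)@ey]
    sol=np.linalg.lstsq(np.c_[q,np.ones(11)],(q**2).sum(1),rcond=None)[0];cc=sol[:2]/2
    a=np.degrees(np.arctan2(*(q-cc).T[::-1]));print(nm,np.round(cc,1),np.sqrt(sol[2]+cc@cc),np.round(a,1), 'mean uphill offset',np.mean(a-(135-27*np.arange(11))))
E
```

```text
w [-1.4  1.5] 33.379849004271705 [ 1.328e+02  1.057e+02  7.960e+01  5.220e+01  2.750e+01  1.000e-01
 -2.540e+01 -5.170e+01 -7.960e+01 -1.048e+02 -1.342e+02] mean uphill offset 0.2129275560515885
t [-1.6 -0.3] 33.35940064177544 [ 134.6  106.6   80.2   53.4   27.5   -0.   -25.   -50.7  -79.8 -106.3
 -133.6] mean uphill offset 0.6184802843716843
```

The knob stands at about mark 2.04 (bar heading 75° against 76° wanted). On to the flask.

```bash
python3 - <<'E'
from h import *
goal([685,-158,235],84.5)
E
```

```text
t 6.95 pos [ 493.4 -201.1  181. ] head -14.4 F [ 0.2  1.  -0.3] w 51.1 q [ 0.79  0.49 -0.67  1.83  0.37  0.95 -0.29]
translation [ 4.37 -2.23 -1.35] |d| 204 roll -16.48
```

Request:
jog_arm --plan '[{"translation": [0,0,-0.7],"roll": -1},{"translation": [0,0,-1.4],"roll": -2},{"translation": [0.6,-0.3,-1.4],"roll": -3},{"translation": [1.4,-0.7,-1.4],"roll": -4.2},{"translation": [2.2,-1.1,-1.4],"roll": -5.4},{"translation": [3.0,-1.5,-1.4],"roll": -6.6},{"translation": [3.7,-1.9,-1.4],"roll": -7.8},{"translation": [4.37,-2.23,-1.4],"roll": -9}]'

```text
time_s: 7.75
tool_pos: [686.6, -156.2, 236.0]
orientation: [[0.766, 0.643, -0.002], [0.643, -0.766, 0.001], [-0.0, -0.002, -1.0]]
force: [0.8, 0.5, 0.1]
grip_width: 51.5
```

Request:
jog_arm --plan '[{"translation": [0,0,0],"roll": -1},{"translation": [0,0,0],"roll": -2},{"translation": [0,0,0],"roll": -3.2},{"translation": [0,0,0],"roll": -4.4},{"translation": [0,0,0],"roll": -5.6},{"translation": [0,0,0],"roll": -6.8},{"translation": [0,0,0],"roll": -7.5},{"translation": [0,0,0],"roll": -7.5}]'

```text
time_s: 8.55
tool_pos: [685.2, -157.2, 236.1]
orientation: [[0.091, 0.996, -0.002], [0.996, -0.091, 0.001], [0.001, -0.002, -1.0]]
force: [0.2, 0.2, 0.4]
grip_width: 51.4
```

```bash
python3 - <<'E'
from h import *
import pickle
goal([655.5,-158,200],84.5)
w=snap('wrist');pickle.dump(w,open('w4.pkl','wb'))
i=cv2.cvtColor(w['img'],cv2.COLOR_RGB2BGR)
cv2.imwrite('pics/w4.png',cv2.resize(i,(784,588)))
E
```

```text
t 8.55 pos [ 685.2 -157.2  236.1] head 84.8 F [0.2 0.2 0.4] w 51.4 q [ 0.67  0.81 -1.06  1.27  0.69  1.44  1.16]
translation [-0.09 -0.74  0.9 ] |d| 47 roll 0.05
```

View pics/w4.png

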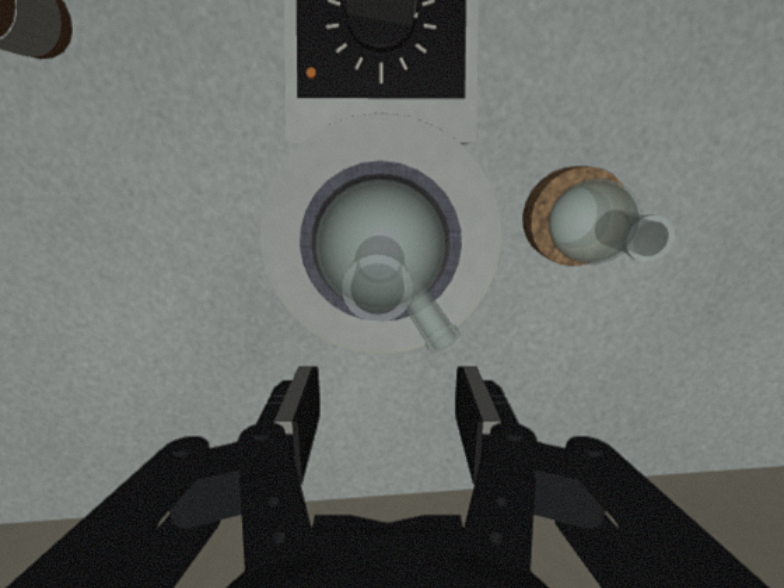

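The flask's main mouth is at (377,288), its side mouth at (442,337), and the nest centre at about (381,241), all clear to approach.

```bash
python3 - <<'E'
from h import *
import pickle
S=pickle.load(open('s0.pkl','rb'));t=S['top'];w=pickle.load(open('w4.pkl','rb'))
g=lambda u,v:(w,u/1.4,v/1.4)
m,r=tri((t,342,156.5),g(377,288));print('main',m,r,onz(*g(377,288),190))
s,r=tri((t,325.3,144.3),g(442,337));print('side',s,r,onz(*g(442,337),149))
m=onz(*g(377,288),190)
for p in (s,onz(*g(442,337),149)):
    d=p-m;print(np.hypot(*d[:2]),np.degrees(np.arctan2(d[1],d[0])))
print('nest z~85',onz(*g(381,241),88))
goal([m[0],m[1],200]);goal([m[0],m[1],168])
E
```

```text
main [ 655.93442156 -157.03225347  203.2134167 ] [np.float64(3.403346045862983), np.float64(3.4033460458630787)] [ 656.51660311 -156.56848936  190.        ]
side [ 703.00903012 -126.27160388  147.89488273] [np.float64(2.1106154279589138), np.float64(2.110615427958883)] [ 700.64471328 -125.21367249  149.        ]
55.492765638985595 33.09035907277599
54.13330442619371 35.39534227817579
nest z~85 [ 654.6487758  -155.94909667   88.        ]
t 8.6 pos [ 685.2 -157.4  236.4] head 84.6 F [ 0.1 -0.4 -0.4] w 51.3 q [ 0.67  0.81 -1.06  1.27  0.69  1.44  1.15]
translation [-0.05 -0.71  0.91] |d| 46 roll None
t 8.6 pos [ 685.2 -157.4  236.4] head 84.6 F [ 0.1 -0.4 -0.4] w 51.3 q [ 0.67  0.81 -1.06  1.27  0.69  1.44  1.15]
translation [-0.05 -0.71  1.71] |d| 74 roll None
```

Request:
jog_arm --plan '[{"translation": [-0.05,-0.71,0],"roll": 0},{"translation": [-0.05,-0.71,0.2],"roll": 0},{"translation": [-0.05,-0.71,0.8],"roll": 0},{"translation": [-0.05,-0.71,1.4],"roll": 0},{"translation": [-0.05,-0.71,1.7],"roll": 0},{"translation": [-0.05,-0.71,1.7],"roll": 0},{"translation": [-0.05,-0.71,1.7],"roll": 0}]'

```text
time_s: 9.3
tool_pos: [657.2, -157.7, 170.0]
orientation: [[0.095, 0.996, 0.0], [0.996, -0.095, 0.001], [0.001, 0.0, -1.0]]
force: [1.2, 0.4, 0.2]
grip_width: 51.4
```

Request:
jog_arm --plan '[{"translation": [0,0,0],"roll": 0},{"translation": [0,0,0],"roll": 0},{"translation": [0,0,0],"roll": 0},{"translation": [0,0,0],"roll": 0},{"translation": [0,0,0],"roll": 0},{"translation": [0,0,0],"roll": 0}]' --jaw -1 --grip_force 30

```text
time_s: 9.9
tool_pos: [657.3, -158.3, 170.7]
orientation: [[0.095, 0.995, 0.002], [0.995, -0.095, -0.001], [-0.0, 0.002, -1.0]]
force: [0.7, -1.5, 5.9]
grip_width: 27.0
```

Request:
jog_arm --plan '[{"translation": [0,0,-0.3],"roll": 0},{"translation": [0,0,-0.8],"roll": 0},{"translation": [0,0,-1.3],"roll": 0},{"translation": [0,0,-1.8],"roll": 0},{"translation": [0,0,-2.3],"roll": 0},{"translation": [0,0,-2.7],"roll": 0},{"translation": [0,0,-2.7],"roll": 0},{"translation": [0,0,-2.7],"roll": 0}]' --grip_force 40

```text
time_s: 10.7
tool_pos: [656.5, -158.0, 277.3]
orientation: [[0.094, 0.996, -0.0], [0.996, -0.094, -0.0], [-0.0, -0.0, -1.0]]
force: [-1.2, 0.7, -1.8]
grip_width: 27.0
```

```bash
python3 - <<'E'
from h import *
import pickle
S=pickle.load(open('s0.pkl','rb'));t=S['top']
print('spare',onz(t,272,172,115))
# flask x now: side heading 34 ; want 104.2 => +70.2
goal([593.4,218,275],84.6+70.2)
goal([593.4,218,211.5],84.6+70.2)
E
```

```text
spare [650.67490326  -1.71538935 115.        ]
t 10.7 pos [ 656.5 -158.   277.3] head 84.6 F [-1.2  0.7 -1.8] w 27.0 q [ 0.71  0.74 -1.09  1.29  0.64  1.47  1.17]
translation [ 9.21 -2.45  0.06] |d| 381 roll -11.7
t 10.7 pos [ 656.5 -158.   277.3] head 84.6 F [-1.2  0.7 -1.8] w 27.0 q [ 0.71  0.74 -1.09  1.29  0.64  1.47  1.17]
translation [ 9.21 -2.45  1.65] |d| 387 roll -11.7
```

Request:
jog_arm --plan '[{"translation": [0.4,-0.1,0],"roll": -0.5},{"translation": [1.1,-0.3,0],"roll": -1.3},{"translation": [1.9,-0.5,0],"roll": -2.1},{"translation": [2.7,-0.7,0],"roll": -3.0},{"translation": [3.5,-0.9,0],"roll": -4.0},{"translation": [4.3,-1.15,0],"roll": -5.0},{"translation": [5.0,-1.33,0],"roll": -6.0},{"translation": [5.5,-1.46,0],"roll": -7.0}]'

```text
time_s: 11.5
tool_pos: [617.4, 71.1, 277.6]
orientation: [[-0.606, 0.796, -0.0], [0.796, 0.606, 0.001], [0.001, 0.0, -1.0]]
force: [0.6, 0.2, -1.1]
grip_width: 26.9
```

```bash
python3 - <<'E'
from h import *
goal([593.4,218,275],154.8)
E
```

```text
t 11.5 pos [617.4  71.1 277.6] head 127.3 F [ 0.6  0.2 -1.1] w 26.9 q [ 0.49  0.73 -1.27  1.45  0.7   1.47  1.44]
translation [3.29 1.75 0.07] |d| 149 roll -4.58
```

Request:
jog_arm --plan '[{"translation": [0.5,0.26,0],"roll": -0.8},{"translation": [1.1,0.58,0],"roll": -1.6},{"translation": [1.7,0.9,0],"roll": -2.4},{"translation": [2.3,1.22,0],"roll": -3.2},{"translation": [2.8,1.5,0],"roll": -4.0},{"translation": [3.29,1.75,0],"roll": -4.58},{"translation": [3.29,1.75,0],"roll": -4.58},{"translation": [3.29,1.75,0],"roll": -4.58}]'

```text
time_s: 12.3
tool_pos: [595.8, 215.5, 277.3]
orientation: [[-0.901, 0.433, -0.001], [0.433, 0.901, -0.0], [0.0, -0.0, -1.0]]
force: [0.3, -0.2, -1.6]
grip_width: 26.9
```

```bash
python3 - <<'E'
from h import *
import pickle
goal([593.4,218,211.5],154.8)
S={n:snap(n) for n in('side','top','wrist')};pickle.dump(S,open('s5.pkl','wb'))
B=lambda i:cv2.cvtColor(i,cv2.COLOR_RGB2BGR)
a=B(S['top']['img'])[130:270,0:200];b=B(S['side']['img'])[150:395,200:340]
w=cv2.resize(B(S['wrist']['img']),(400,300));a=cv2.resize(a,(400,280),interpolation=cv2.INTER_CUBIC);b=cv2.resize(b,(331,580),interpolation=cv2.INTER_CUBIC)
im=np.hstack([np.vstack([w,a]),b]);cv2.imwrite('pics/v5.png',np.clip(im*1.5,0,255).astype(np.uint8))
E
```

```text
t 12.3 pos [595.8 215.5 277.3] head 154.3 F [ 0.3 -0.2 -1.6] w 26.9 q [ 0.25  0.78 -1.33  1.42  0.75  1.52  1.65]
translation [0.08 0.03 1.64] |d| 66 roll -0.08
```

View pics/v5.png

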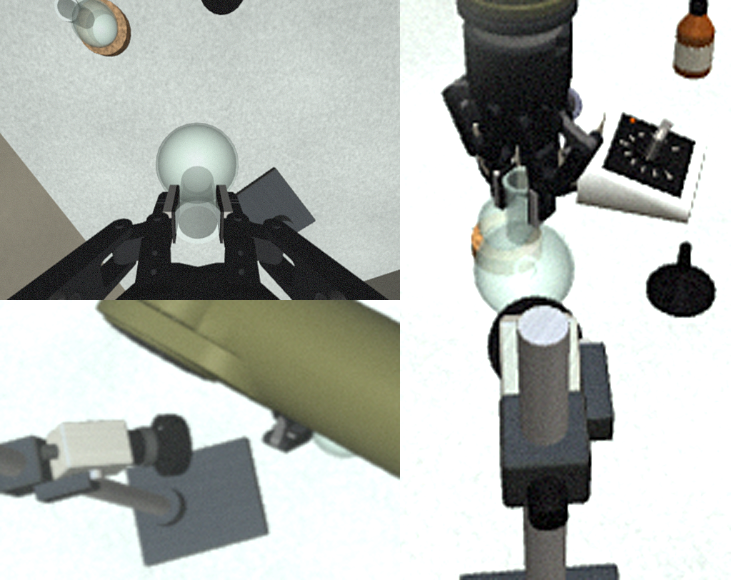

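```bash
python3 - <<'E'
from h import *
import pickle
s=pickle.load(open('s5.pkl','rb'))['side']
c=cv2.cvtColor(s['img'],cv2.COLOR_RGB2BGR)[205:285,215:295]
c=cv2.resize(c,(560,560),interpolation=cv2.INTER_CUBIC).astype(float)
cv2.imwrite('pics/v6.png',np.clip((c-60)*2.2,0,255).astype(np.uint8))
for h in(100,104.2,108):
  x=np.array([np.cos(np.radians(h)),np.sin(np.radians(h)),0]);fc=np.array([595.8,215.5,277.3-50.5])
  u=np.array(proj(s,fc+56.6*x+[0,0,29]));print(h,(u-[215,205])*7)
print((np.array(proj(s,fc+[0,0,70]))-[215,205])*7)
E
```

```text
100 [253.41029222 406.39330189]
104.2 [269.75613323 405.90424188]
108 [284.48065478 404.72267106]
[255.9869581  138.99607778]
```

View pics/v6.png

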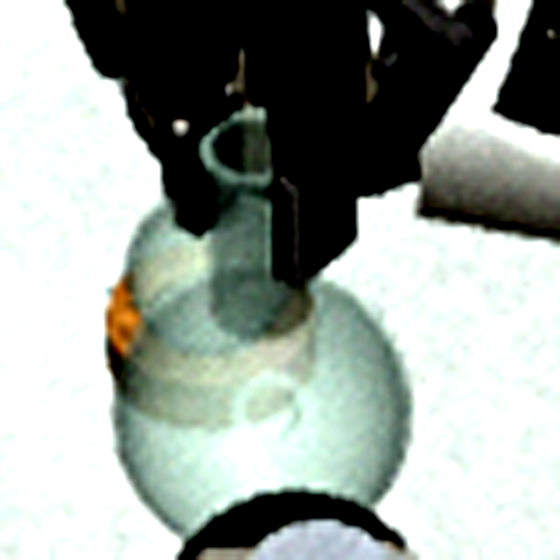

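The side neck's mouth shows at (273,402), against (270,406) predicted for the wanted heading. Descending to the focus.

Request:
jog_arm --plan '[{"translation": [0.04,0.02,0.3],"roll": 0},{"translation": [0.08,0.03,0.7],"roll": 0},{"translation": [0.08,0.03,1.1],"roll": 0},{"translation": [0.08,0.03,1.4],"roll": 0},{"translation": [0.08,0.03,1.64],"roll": 0},{"translation": [0.08,0.03,1.64],"roll": 0},{"translation": [0.08,0.03,1.64],"roll": 0},{"translation": [0.08,0.03,1.64],"roll": 0}]'

```text
time_s: 13.25
tool_pos: [594.9, 216.6, 212.7]
orientation: [[-0.899, 0.437, 0.001], [0.437, 0.899, 0.001], [-0.0, 0.001, -1.0]]
force: [0.6, -0.3, -1.4]
grip_width: 27.1
```

```bash
python3 - <<'E'
from h import *
import pickle
goal([593.4,218,211.5],154.8)
S={n:snap(n) for n in('side','top','wrist')};pickle.dump(S,open('s6.pkl','wb'))
B=lambda i:cv2.cvtColor(i,cv2.COLOR_RGB2BGR)
a=B(S['top']['img'])[170:270,0:200];b=B(S['side']['img'])[180:330,215:325]
w=B(S['wrist']['img'])[100:420]
w=cv2.resize(w,(400,229));a=cv2.resize(a,(400,200),interpolation=cv2.INTER_CUBIC);b=cv2.resize(b,(314,429),interpolation=cv2.INTER_CUBIC)
im=np.hstack([np.vstack([w,a]),b]);cv2.imwrite('pics/v7.png',np.clip(im*1.5,0,255).astype(np.uint8))
E
```

```text
t 13.25 pos [594.9 216.6 212.7] head 154.1 F [ 0.6 -0.3 -1.4] w 27.1 q [ 0.25  0.83 -1.3   1.52  0.81  1.41  1.59]
translation [0.05 0.01 0.03] |d| 2 roll -0.12
```

View pics/v7.png

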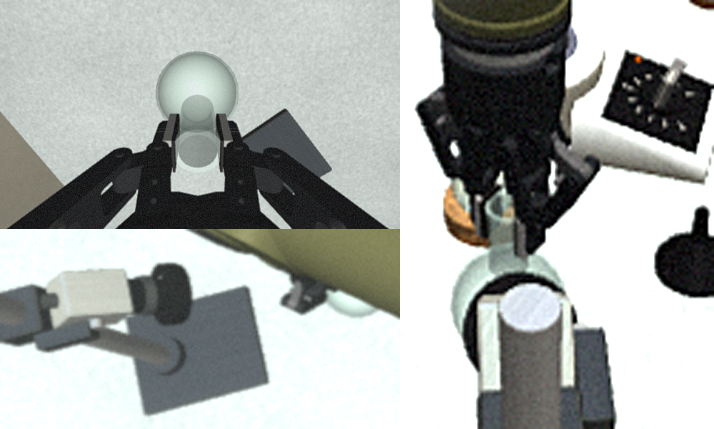

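Everything agrees to within about 2 mm, and the arm is steady. Handing in.

```bash
python3 - <<'E'
from h import *
goal([593.4,218,211.5],154.8); print(np.abs(robot.sense()['qvel']).max())
robot.close_job()
E
```

```text
t 13.4 pos [594.9 216.5 212.6] head 154.1 F [ 0.3  0.3 -1.9] w 27.1 q [ 0.25  0.83 -1.3   1.52  0.81  1.41  1.59]
translation [0.05 0.02 0.03] |d| 2 roll -0.12
0.003993348472289045
the job is handed in; nothing more can be done
```

I turned the heat knob down to mark 2, then lifted the flask out and handed in at 13.4 s while holding it at the inspection camera's focus. No verdict is reported.

**Last checks**
- **Knob:** the pointer bar read about mark 2.04, within about 1.5° of mark 2 (6.9° is allowed). I measured this before the lift; later pictures show it unchanged by eye.
- **Flask position:** the gripper was within about 2 mm of the planned pose. That puts the side mouth at about z 191, against my focus estimate of about (580, 273, 190). It is 15 mm tolerance against a few mm of uncertainty in the focus.
- **Side neck heading:** about 103.5–105°, against 104° wanted. The side mouth appeared about 1 pixel from where I predicted, just before the final descent.
- **Hold:** fingers at 27 mm opening on the neck with 40 N grip set, the flask's weight felt at the wrist, and joint speeds below 0.004 rad/s.
- **Surroundings:** no contact with the camera or its stand was seen or felt. The spare flask, bottle and funnel showed no sign of having moved.

**What disagreed or went wrong**
- **Refused move:** one gripper-closing move was refused because I left out the roll value. The next move then turned the tool about 20° with the jaws open, without touching the knob. I turned it back before gripping.
- **Lens height:** estimates ranged from 280 to 290 mm depending on method. I used about 282, because the apparent-size and post-distance estimates agreed there.
- **Main mouth:** two-view residuals were about 3.4 mm.

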